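# Shut the strip-well rack away in the roll-top plate store

### The arm

A 7-joint arm with a two-finger parallel gripper is mounted at the origin on the work surface. World frame = base frame: x ahead of the robot, y to its left, z up, the work surface at z = 0. Lengths are in m, angles in degrees, forces in N, time in s.
With the tool pointing down it reaches from about 0.425 to 0.875 m from the base axis. Payload 4.7 kg.
Tool frame: the origin (TCP) lies on the centre line of the jaws, within the pads' length; the fingertips stand env.nose_length ahead of it and the grasp point (between the pads) lies 8 mm behind it (env.nose_length is the distance from the TCP to the fingertips, in m); y points along the fingers, z is the direction in which the jaws open and shut, and the axes are right-handed (so a half turn about y gives the same grasp; the last joint's range is limited). The gripper opens to 87 mm and grips with 3 to 60 N. Pads are 19 mm wide; open, the fingers measure 117 mm over their backs; the gripper's body (75 mm by 190 mm) begins 51 mm behind the grasp point.
Start: joints at [-74.192, 18.392, -4.016, 83.108, 1.295, 78.541, -3.26], TCP at [0.168, 0.628, 0.234] pointing down, gripper open.
Joint ranges: [-163.93, 163.93], [-17.29, 119.83], [-79.2, 71.16], [3.27, 140.29], [-89.18, 269.18], [5.43, 117.66], [-154.24, 154.24]. Speed limits (degrees/s): [147.25, 147.25, 180, 180, 180, 180, 180].

### API

Orientations are given as [roll, pitch, yaw] about the fixed x, y, z axes, in that order (R = Rz(yaw) Ry(pitch) Rx(roll)).
In Python, from cell import env, read_camera, camera_info, job, models gives the robot as it stands.
- The arm moves only by the tool move_arm, never from a script. Its argument "moves" is a list of rows, each a list of 6 numbers: the shift along the tool's x, y, z in mm, then the turn, a rotation vector about the tool's x, y, z in degrees. In form: [[x, y, z, ax, ay, az], ...]. A call has 1 to 20 rows; each row is the pose to reach, as a shift and turn from the pose commanded when the call began, along the tool's axes at that moment; what a row does not reach only later rows make up. A row lasts 1/12 s, in which the tool goes at most 41.7 mm and 7.16 degrees, less where a joint would pass 70% of its speed; a pose out of reach is approached as far as the arm can. A call with a gripper value outside its range is refused whole. "claw" is the finger opening in mm, from 0 to 87, set as the call begins (left out, the last holds). The fingers move at their own pace and stop on an object; "newtons" is the grip in N (left out, the last holds). Time passes only in rows, so rows that repeat a pose let the fingers close. It gives the time, the measured TCP pose, the force and the opening at its end, in the units of the state.
- env.get_obs(): the state, without advancing time (a new reading comes with each control period).
- read_camera(name): name is "scene" or "side" or "wrist"; returns (picture, depth): 384x512x3 uint8, red, green, blue; 384x512 float32, m along the optical axis (not along the pixel's ray), 0 where there is no reading.
- camera_info(name): a dict with "fx", "fy", "cx", "cy" (pixels), "R" (3x3) and "t" (3): a world point X has camera coordinates R X + t. Camera axes: x right, y down, z forward; pixel columns grow to the right and rows downward; lengths in m; the calibration is good to about 2 mm. The wrist camera is an equidistant fisheye: a pixel r from the principal point sees the ray r / f radians off the axis. A picture is of the moment at which its call begins: read the wrist's pose just before it. camera_info takes no time and is no camera call; for the wrist camera it gives the pose at the moment of the call.
- job.sign_off(): hands the job in, once; it reports no verdict.
Trained networks look in the newest picture that a camera, given by its name, has taken for a name from the list of things; names that differ only in an ending like _2 or _b are one class to them, and where a whole thing is asked for, a point or a joint stands for the part that bears it (a point fixed in the world has none). Each returns a list of dicts, best first, with "score" (0 to 1); they miss things now and then, are a little off and sometimes report something else, mostly with a low value. They report only what shows in the picture. A call takes as long as a camera call. They do not tell look-alikes from the thing itself.
- models.spot_in(target, camera): "point" ([x, y, z] in m, in world coordinates, good to about 4 mm: the middle of the surface that is visible of it).
- models.cut_out(target, camera): "mask" (384x512 bool, what is visible of it).
The state is a dict: "time_s": time; "qpos": joint angles; "joint_velocities": joint speeds; "effort": joint torques, N m; "tool_pos": TCP position; "tool_rot": TCP orientation; "force": force on the tool from outside, world axes, zero at the start; "wrist_torque": the same for the moment, N m; "grip_width": finger opening in m.
Only numpy, scipy, OpenCV 4.12 (cv2) and the standard library are available. Lean on these libraries where they do the work, as an engineer would, in place of code of your own. Each camera call takes 0.05 s, during which the arm holds its last target.

### The job

Put the white strip-well rack (the low, narrow one with four rows of small round wells) into the open roll-top store, standing flat on its floor, then roll the slatted door fully shut over it by its pull bar. Carry the rack upright, set it down without dropping it, and leave the trough, the tip box and the bottle where they are.

Things in the scene. Friction and masses are not known exactly. Their poses are not given: they have to be found in the camera images.
- store: White roll-top store, 324 (x) x 300 x 212 mm, fixed. Origin: centre of its underside; -x points out of its front, to the robot. Floor 12 mm up, 280 mm wide inside. Front lip at x -150 to -142, 101 mm high; door and hood cover x > 20 when open. Then the front half is free from above: room for the rack at x -75, y 0, length along y. The door's track is an arc about the store's y direction, axis at x 0, z 50 mm.
- shutter (a joint): Aluminium slatted (tambour) door of the store, slats 150 mm from the track's axis. Travel along the arc in rad: 0 = fully shut (leading slat down on the front lip), 1.3 = rolled fully back; starts at 1.12 to 1.3. It stays wherever it is left; 3 to 5 N at the bar moves it.
- pull (a point): Centre of the round steel pull bar on the door's front edge: 12 mm thick, 130 mm long along the store's y, on two end posts, 31 mm clear of the slats. In the store's frame it is at x = -190 cos a, y = 0, z = 50 + 190 sin a (mm), a = 0.419 rad + door value: on top when open, low in front when shut. The bar turns in a light grip, so a gripper may point down all along the arc.
- rack_center (a point): Centre (half-way up) of the loose strip-well rack: white plastic, 44 (x) x 127 (y) x 30 mm high, 0.12 kg, four rows of twelve small round wells in its top; z up. It starts on the bench left of the store among two white bystanders in any order: an open trough (60 x 127 x 32 mm) and a taller tip box (62 x 120 x 67 mm). An amber bottle stands farther back.
Things that resemble listed ones, but are neither listed nor needed, are in the scene too. What is shaped like the part that bears rack_center but black, blue or turquoise is not meant.

How it is judged:
By the outcome, as a careful person would: the job done as asked, in the order asked, and still so for the second after the job is handed in, with the robot touching nothing.
It also fails if it takes over 61 s, if anything falls off the work surface, if the arm or the gripper's body presses on something with over 40 N, if the wrist force passes 120 N, or if a joint passes its speed limit or range.

## Working session

There is one attempt and no reset: what is moved stays moved. The work goes in short steps, Python scripts to look and compute and a tool call to move; the robot and the scene stay as the last step left them, time stands still between calls to the robot, and variables do not carry over. Pictures are saved under pics/ and viewed, and the job is handed in when it is done.

Besides the shell and the picture viewer there is one more tool, called as a command line: name --pt "numbers of a row" for each row, then --argument value for the rest. move_arm: Moves the arm, as the interface text tells. Its arguments: {"type":"object","properties":{"moves":{"type":"array","items":{"type":"array","items":{"type":"number"}}},"claw":{"type":"number"},"newtons":{"type":"number"}},"required":["moves"]}

```bash
ls; mkdir -p pics; python3 - <<'E'
from cell import env, read_camera, camera_info, job, models
import cv2, numpy as np
o=env.get_obs(); print(o['time_s'],o['tool_pos'],o['tool_rot'],o['grip_width'],env.nose_length)
for c in ['scene','side','wrist']:
    p,d=read_camera(c); cv2.imwrite(f'pics/a_{c}.png',p[:,:,::-1]); np.savez(f'pics/a_{c}.npz',p=p,d=d,**camera_info(c))
for t in ['rack_center','pull','store','shutter']:
  for c in ['scene','side','wrist']:
    for r in models.spot_in(t,c)[:4]: print(t,c,np.round(r['point'],4),round(r['score'],2))
print(env.get_obs()['time_s'])
E
```

```text
pics
0.0 [0.16812342 0.6273151  0.23245661] [-9.01115128e+01 -6.61995797e-03 -1.49968737e+01] 0.08692751023980429 0.011
rack_center scene [0.6315 0.253  0.0258] 0.7
rack_center scene [0.3058 0.3991 0.0305] 0.62
rack_center scene [0.3441 0.0129 0.0335] 0.57
rack_center scene [0.722  0.411  0.0299] 0.56
rack_center side [0.3138 0.4068 0.028 ] 0.94
rack_center side [0.7292 0.4144 0.0315] 0.65
rack_center wrist [0.3131 0.4539 0.0106] 0.57
pull scene [ 0.6929 -0.0824  0.1977] 0.86
pull side [ 0.6999 -0.0664  0.1933] 0.96
store scene [ 0.6507 -0.0985  0.059 ] 0.98
store side [ 0.66   -0.0796  0.1417] 0.98
shutter scene [ 0.6925 -0.0862  0.1959] 0.66
shutter side [ 0.7003 -0.0737  0.1926] 0.87
0.75
```

View pics/a_scene.png

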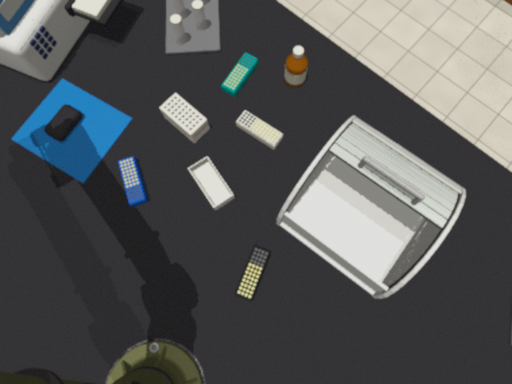

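View pics/a_side.png

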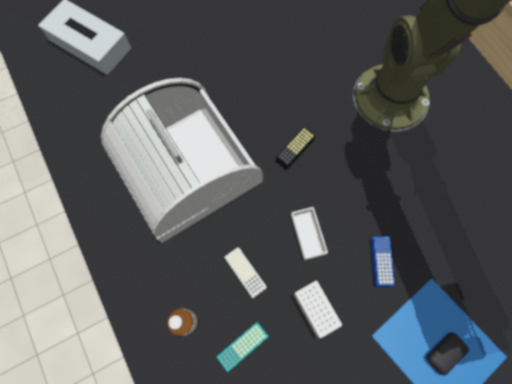

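View pics/a_wrist.png

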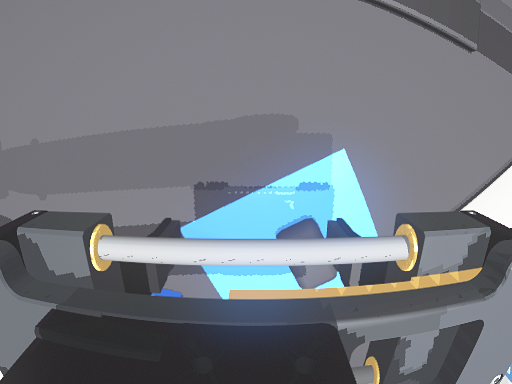

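The real rack is the narrow cream/white one at scene (260,129) and side (245,272). The trough is at scene (211,182), the tip box at (184,117) and the bottle at (296,67). The store is on the right, with its pull bar at scene (391,180). Next I measure with depth.

```bash
cat > h.py <<'E'
import numpy as np, cv2
def cloud(c,pre='a'):
    z=np.load(f'pics/{pre}_{c}.npz'); d=z['d']; v,u=np.mgrid[:384,:512]
    X=np.stack([(u-z['cx'])/z['fx']*d,(v-z['cy'])/z['fy']*d,d],-1)
    W=(X-z['t'])@z['R']; W[d==0]=np.nan
    return W,z['p'],z
E
python3 - <<'E'
from h import *
for c,seed in [('scene',(260,129)),('side',(245,272))]:
    W,p,z=cloud(c)
    print(c,'cam',-z['R'].T@z['t'],'seed',W[seed[1],seed[0]])
    m=((W[...,2]>0.012)&(W[...,2]<0.1)).astype(np.uint8)
    n,l,s,ce=cv2.connectedComponentsWithStats(m,connectivity=4)
    for i in range(1,n):
        if s[i,4]<150: continue
        q=W[l==i]
        h=np.percentile(q[:,2],90)
        t=q[q[:,2]>h-0.008][:,:2]
        r=cv2.minAreaRect((t*1000).astype(np.float32))
        print(ce[i].round(),s[i,4],'top',h.round(4),np.round(r[0],1),np.round(r[1],1),round(r[2],1))
E
```

```text
scene cam [ 0.32533395 -0.04676252  0.9419406 ] seed [0.63731605 0.25505629 0.02942211]
[59. 43.] 2543 top 0.0967 [475.9 828.1] [ 95.9 351.9] 76.1
[178.  21.] 473 top 0.0978 [700.1 623.5] [30.7 27.5] 43.6
[199.  14.] 308 top 0.0984 [772.8 613.8] [28.2 29.6] 16.7
[239.  74.] 691 top 0.0304 [726.9 416.7] [127.   43.2] 10.5
[295.  71.] 531 top 0.0933 [825.  295.2] [41.1 51.4] 36.2
[184. 117.] 1225 top 0.0649 [523.7 427.5] [ 59.8 117.9] 0.3
[ 62. 123.] 814 top 0.033 [294.9 668.9] [97.5 58.9] 11.7
[259. 129.] 772 top 0.0302 [637.3 261.7] [ 43.  127.1] 7.1
[353. 246.] 2337 top 0.0983 [586.8 -81.2] [197.2 299.5] 6.6
[132. 181.] 854 top 0.0305 [308.8 406.7] [125.   44.4] 61.4
[252. 273.] 988 top 0.03 [347.3  16.7] [126.2  43.9] 20.7
[159. 368.] 1190 top 0.0795 [50.6 30.2] [19.8 94.6] 29.0
side cam [0.65712692 0.38440132 1.03291202] seed [0.63946651 0.2624695  0.03206408]
[85. 35.] 3416 top 0.0715 [ 738.2 -617.1] [122.3 246.5] 28.5
[389. 101.] 2223 top 0.0813 [27.6 16.9] [ 73.9 134.2] 28.6
[200. 119.] 1444 top 0.0938 [ 517.4 -132.5] [137.5 294.7] 31.6
[295. 147.] 672 top 0.0322 [347.2  16.1] [125.7  43.9] 20.5
[208. 206.] 1314 top 0.0917 [639.1  59.3] [315.1  24.8] 2.5
[309. 232.] 324 top 0.0333 [441.5 250.2] [127.9  61.1] 76.3
[382. 261.] 884 top 0.0323 [310.3 407.2] [124.3  44.6] 61.6
[245. 272.] 848 top 0.0322 [638.5 260.4] [ 43.6 126.4] 7.1
[317. 309.] 1380 top 0.0667 [524.8 427.5] [117.7  60.3] 89.0
[184. 322.] 433 top 0.096 [829.1 296.8] [50.  48.2] 17.2
[242. 346.] 995 top 0.0322 [728.3 416.3] [126.5  43.7] 10.8
[447. 353.] 1092 top 0.035 [295.6 670.4] [96.  56.2] 11.9
```

```bash
python3 - <<'E'
from h import *
# height maps around store, top-down merged
H=np.full((520,520),np.nan)  # 1mm/px ; x 0.42..0.94 , y -0.35..0.17
for c in ['scene','side']:
    W,p,z=cloud(c); q=W.reshape(-1,3); q=q[np.isfinite(q[:,0])]
    i=((q[:,0]-.42)*1000).astype(int); j=((q[:,1]+.35)*1000).astype(int)
    k=(i>=0)&(i<520)&(j>=0)&(j<520)
    for a,b,h in zip(i[k],j[k],q[k,2]):
        H[a,b]=np.nanmax([H[a,b],h])
Hc=np.nan_to_num(H,nan=0); Hd=cv2.dilate(Hc.astype(np.float32),np.ones((3,3)))
im=cv2.applyColorMap(np.clip(Hd/0.26*255,0,255).astype(np.uint8),cv2.COLORMAP_JET)
cv2.imwrite('pics/hm.png',im[::-1,::-1])
for c in ['scene','side']:
    W,p,z=cloud(c)
    m=((W[...,2]>0.085)&(W[...,2]<0.3)&(W[...,0]>.42)&(W[...,0]<1)&(W[...,1]<.2)&(W[...,1]>-.4))
    n,l,s,ce=cv2.connectedComponentsWithStats(m.astype(np.uint8),connectivity=8)
    i=1+np.argmax(s[1:,4]); t=W[l==i]
    print(c,s[i],cv2.minAreaRect((t[:,:2]*1000).astype(np.float32)),t[:,2].max())
E
```

```text
scene [ 278  116  187  182 9251] ((644.5997314453125, -80.37220764160156), (305.7092590332031, 299.8537902832031), 4.401674747467041) 0.24653487995993031
side [  101    78   160   157 10731] ((649.556396484375, -82.02731323242188), (316.808837890625, 303.0053405761719), 4.444798469543457) 0.24909050653598389
```

View pics/hm.png

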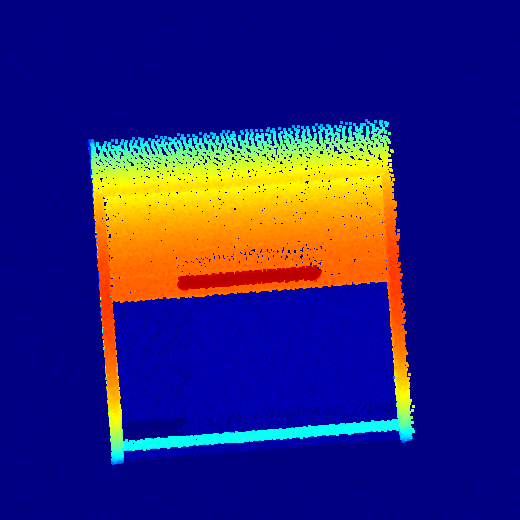

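```bash
python3 - <<'E'
from h import *
for c in ['scene','side']:
    W,p,z=cloud(c); q=W.reshape(-1,3); q=q[np.isfinite(q[:,0])]
    q=q[(q[:,0]>.42)&(q[:,0]<.95)&(q[:,1]<.2)&(q[:,1]>-.4)]
    b=q[q[:,2]>.234]
    # bar
    r=cv2.minAreaRect((b[:,:2]*1000).astype(np.float32)); print(c,'bar',r,b[:,2].max(),len(b))
    yaw=np.radians(4.5)
    ex=np.array([np.cos(yaw),np.sin(yaw)]);ey=np.array([-ex[1],ex[0]])
    for yawd in [4,4.5,5,5.5]:
        yy=np.radians(yawd); e2=np.array([-np.sin(yy),np.cos(yy)]); e1=np.array([np.cos(yy),np.sin(yy)])
        s=q[q[:,2]>.085]; v=s[:,:2]@e2; u=s[:,:2]@e1
        lip=s[(s[:,2]>.09)&(s[:,2]<.106)&(u<np.percentile(u,0.5)+.03)&(abs(v-np.median(v))<.12)]
        k=np.polyfit(lip[:,:2]@e2,lip[:,:2]@e1,1) if len(lip)>20 else None
        print(yawd,'v',np.percentile(v,[.1,.5,99.5,99.9]).round(4),'u',np.percentile(u,[.1,.5,99.5,99.9]).round(4),'lip',k,(lip[:,:2]@e1).min().round(4),(lip[:,:2]@e1).max().round(4),len(lip), np.median(lip[:,2]))
    if 1:
        f=q[(q[:,2]<.03)&(q[:,2]>.005)]; u=f[:,:2]@ex; v=f[:,:2]@ey
        k=(u>.5)&(u<.62)&(abs(v+.13)<.1); print('floor z',np.median(f[k,2]),k.sum())
E
```

```text
scene bar ((662.4096069335938, -79.17232513427734), (12.542320251464844, 140.68484497070312), 4.621477127075195) 0.24653487995993031 453
4 v [-0.2754 -0.2744  0.0231  0.0238] u [0.4859 0.4917 0.7811 0.7863] lip [-0.01512938  0.49524653] 0.49 0.5192 499 0.09871036829991106
4.5 v [-0.28   -0.2792  0.0178  0.0186] u [0.4853 0.4904 0.7796 0.7852] lip [-0.00724075  0.49510544] 0.4862 0.5199 502 0.09866604323591145
5 v [-0.2853 -0.2845  0.0128  0.014 ] u [0.4838 0.4893 0.7781 0.7839] lip [0.00223445 0.49516915] 0.4838 0.5175 502 0.0986896119320793
5.5 v [-0.2912 -0.29    0.008   0.0097] u [0.4814 0.4875 0.7765 0.7831] lip [0.01081521 0.49518469] 0.4804 0.5175 506 0.09866604323591145
floor z 0.010097862747134714 3136
side bar ((662.02783203125, -80.47577667236328), (11.936332702636719, 141.5212860107422), 4.345736503601074) 0.24909050653598389 300
4 v [-0.2773 -0.275   0.0231  0.0234] u [0.489  0.493  0.7974 0.7995] lip [-0.00623246  0.49628189] 0.4915 0.5017 288 0.10019202509661204
4.5 v [-0.2825 -0.2808  0.0181  0.0185] u [0.4874 0.492  0.7965 0.7985] lip [0.00248013 0.49627214] 0.4906 0.5 288 0.10019202509661204
5 v [-0.2884 -0.2864  0.0133  0.0139] u [0.4857 0.4908 0.7952 0.7978] lip [0.01150411 0.49632623] 0.4886 0.4996 292 0.10019202509661204
5.5 v [-0.2946 -0.2922  0.0087  0.0094] u [0.4844 0.4891 0.7944 0.7974] lip [0.01984412 0.49635969] 0.4867 0.4993 294 0.10019202509661204
floor z 0.011641226126092289 2174
```

The store's origin is about (0.650, -0.080) with yaw 4.5°. The bar at (0.662, -0.080, 0.241) fits a door value of about 1.22, and the geometry agrees. The rack is at (0.638, 0.261) with its top at 31 mm and yaw 7.1°. I'll hover over it and also check the gripper's body size, since the 101 mm lip matters.

move_arm --pt "137 0 -58 0 17 0" --pt "274 0 -116 0 34 0" --pt "411 0 -174 0 51 0" --pt "549 0 -232 0 68 0" --pt "549 0 -232 0 68 0" --pt "549 0 -232 0 68 0" --pt "549 0 -232 0 68 0" --pt "549 0 -232 0 68 0" --pt "549 0 -232 0 68 0" --pt "549 0 -232 0 68 0" --pt "549 0 -232 0 68 0" --pt "549 0 -232 0 68 0" --pt "549 0 -232 0 68 0" --pt "549 0 -232 0 68 0" --pt "549 0 -232 0 68 0" --pt "549 0 -232 0 68 0" --pt "549 0 -232 0 68 0" --pt "549 0 -232 0 68 0"

```text
time_s: 2.25
tool_pos: [0.6373, 0.2636, 0.2334]
tool_rot: [-90.1, 0.1, -82.9]
force: [-1.1, 1.0, -0.7]
grip_width: 0.0866
```

```bash
python3 - <<'E'
from cell import env, read_camera, camera_info, job, models
import cv2, numpy as np
o=env.get_obs(); print(o['time_s'],o['tool_pos'],o['tool_rot'],o['grip_width'],o['qpos'])
for c in ['scene','side','wrist']:
    p,d=read_camera(c); cv2.imwrite(f'pics/b_{c}.png',p[:,:,::-1]); np.savez(f'pics/b_{c}.npz',p=p,d=d,**camera_info(c))
a=[cv2.imread(f'pics/b_{c}.png') for c in ['scene','side']]
cv2.imwrite('pics/b_2.png',cv2.resize(np.hstack(a),(800,300)))
E
```

```text
2.25 [0.63733444 0.26359773 0.23338032] [-9.00570131e+01  8.27925229e-02 -8.28774186e+01] 0.0865723967344992 [-39.85324491  23.92981433  21.16992998  77.45506264  -8.64356392
  80.21167707 -11.75172474]
```

View pics/b_side.png

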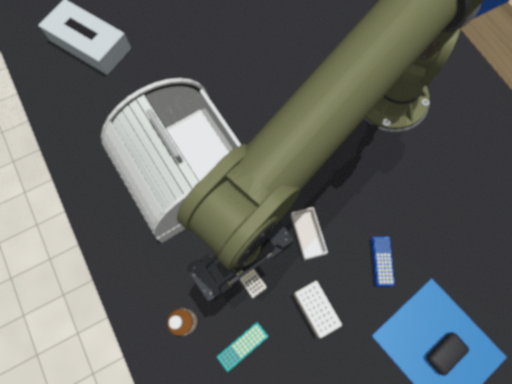

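View pics/b_scene.png

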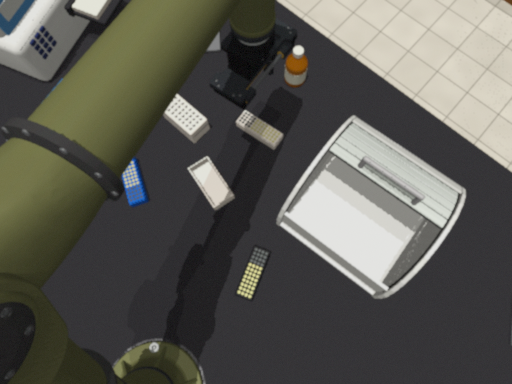

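View pics/b_wrist.png

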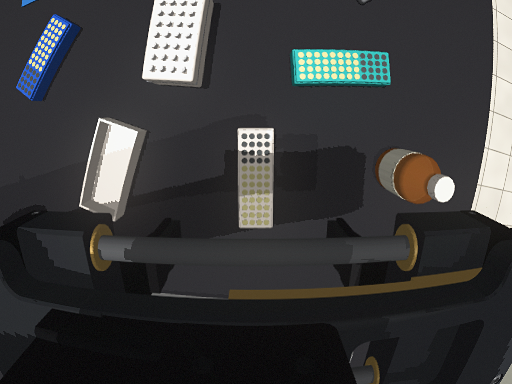

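The wrist view shows the body is a beam about 190 mm long along the jaw direction. With the rack placed lengthwise along y, that beam passes over the 101 mm lip. The grip therefore has to be shallow: fingertips about 22 mm above the rack's underside, so the body clears the lip by about 3 mm. Descending now.

move_arm --pt "0 40 0 0 0 0" --pt "0 80 0 0 0 0" --pt "0 120 0 0 0 0" --pt "0 155 0 0 0 0" --pt "0 180 0 0 0 0" --pt "0 193 0 0 0 0" --pt "0 200 0 0 0 0" --pt "0 201 0 0 0 0" --pt "0 201 0 0 0 0" --pt "0 201 0 0 0 0"

```text
time_s: 3.23
tool_pos: [0.64, 0.2625, 0.035]
tool_rot: [-89.8, 0.1, -83.0]
force: [-0.4, 0.8, -0.1]
grip_width: 0.0869
```

```bash
python3 - <<'E'
from cell import env, read_camera, camera_info, job, models
import cv2, numpy as np
o=env.get_obs(); print(o['time_s'],o['tool_pos'],o['tool_rot'],o['grip_width'],o['force'])
for c in ['scene','side','wrist']:
    p,d=read_camera(c); cv2.imwrite(f'pics/c_{c}.png',p[:,:,::-1]); np.savez(f'pics/c_{c}.npz',p=p,d=d,**camera_info(c))
cv2.imwrite('pics/c_sc.png',cv2.resize(cv2.imread('pics/c_scene.png')[40:240,130:400],None,fx=2.9,fy=2.9))
E
```

```text
3.2333 [0.6399968  0.26247478 0.03497654] [-8.97919261e+01  7.65559075e-02 -8.29837884e+01] 0.08686697689481265 [-0.39384838  0.76886902 -0.11037475]
```

View pics/c_sc.png

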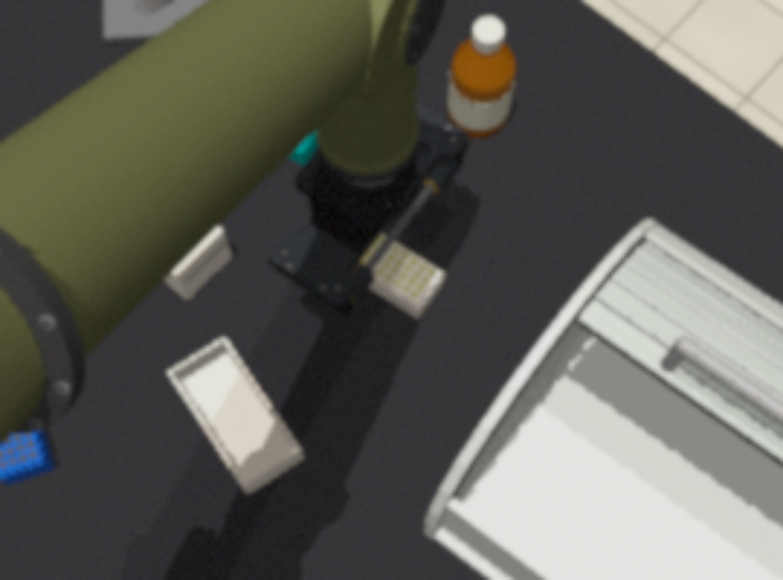

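View pics/c_wrist.png

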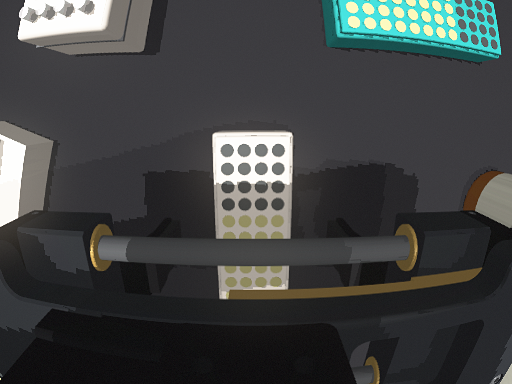

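move_arm --pt "0 0 0 0 0 0" --pt "0 0 0 0 0 0" --pt "0 0 0 0 0 0" --pt "0 0 0 0 0 0" --pt "0 0 0 0 0 0" --pt "0 0 0 0 0 0" --pt "0 0 0 0 0 0" --pt "0 0 0 0 0 0" --claw 30 --newtons 30

```text
time_s: 4.05
tool_pos: [0.6386, 0.2617, 0.0326]
tool_rot: [-90.0, 0.0, -83.0]
force: [-1.3, -0.2, 0.1]
grip_width: 0.0434
```

```bash
python3 - <<'E'
from cell import env, read_camera
for i in range(3):
    o=env.get_obs(); print(o['time_s'],o['tool_pos'],o['tool_rot'],o['grip_width'],o['force']); read_camera('wrist')
E
```

```text
4.05 [0.638604   0.26172909 0.03255837] [-8.99858530e+01  1.79519225e-03 -8.29975554e+01] 0.0434119786030011 [-1.31724841 -0.15799314  0.09615056]
4.1 [0.63860717 0.26171208 0.03256304] [-8.99860364e+01  1.03084540e-03 -8.29981297e+01] 0.0430547031992592 [ 0.08680348 -0.48183626 -0.35071898]
4.15 [0.6386029  0.26172438 0.0325605 ] [-8.99858599e+01  4.21778881e-03 -8.29992445e+01] 0.04321465918982882 [ 0.64832314  0.55826117 -0.70682174]
```

```bash
python3 - <<'E'
from h import *
for pre,tcp in [('b',(.6383,.2618,.2335)),('c',(.6386,.2620,.0335))]:
  for c in ['scene','side']:
    W,p,z=cloud(c,pre); q=W.reshape(-1,3)
    dark=(p.reshape(-1,3).max(1)<75)
    a=np.radians(7.1); ez=np.array([np.cos(a),np.sin(a)]); ex=np.array([-ez[1],ez[0]])
    r=q-np.array(tcp); s=r[:,:2]@ez; t=r[:,:2]@ex; h=r[:,2]
    print(pre,c)
    for lo in range(-20,220,20):
        k=(h*1000>lo)&(h*1000<=lo+20)&(abs(s)<.15)&(abs(t)<.15)&(q[:,2]>.04)
        if k.sum()>5: print(lo,k.sum(),'jaw',(np.percentile(s[k],[0,2,98,100])*1000).round(),'perp',(np.percentile(t[k],[0,2,98,100])*1000).round())
E
```

```text
b scene
-20 23 jaw [42. 42. 49. 50.] perp [-7. -7. 14. 14.]
0 21 jaw [41. 42. 50. 50.] perp [-7. -6. 10. 10.]
20 25 jaw [42. 42. 54. 56.] perp [-6. -6.  4.  5.]
40 32 jaw [-88. -88.  65.  79.] perp [-32. -31.  35.  37.]
60 426 jaw [-93. -88.  80.  85.] perp [-34. -34.  25.  42.]
80 1095 jaw [-96. -96.  91.  94.] perp [-34. -33.  37.  42.]
100 796 jaw [-96. -95.  89.  93.] perp [-33. -30.  36.  41.]
120 149 jaw [-52. -52.  -5.   0.] perp [-19. -18.  26.  27.]
140 683 jaw [-52. -51.   4.  14.] perp [-34. -33.  40.  41.]
160 380 jaw [-39. -38.  13.  21.] perp [-34. -33.  28.  33.]
180 265 jaw [-39. -38.  11.  17.] perp [-34. -34.  26.  32.]
200 456 jaw [-40. -38.  13.  29.] perp [-34. -33.  26.  33.]
b side
20 21 jaw [42. 42. 46. 46.] perp [-6. -5. 12. 12.]
40 6 jaw [43. 43. 46. 46.] perp [-4. -4. 13. 13.]
60 243 jaw [-87. -81.  74.  84.] perp [-30. -28.  41.  41.]
80 568 jaw [-97. -89.  89.  93.] perp [-35. -33.  40.  41.]
100 1124 jaw [-96. -94.  92.  93.] perp [-34. -31.  39.  41.]
140 177 jaw [-51. -51.  12.  15.] perp [17. 20. 40. 40.]
160 101 jaw [-51. -50.  25.  27.] perp [19. 21
[... 629 characters left out ...]
w [-38. -38.  16.  19.] perp [-35. -35.  21.  27.]
200 206 jaw [-38. -38.  20.  27.] perp [-35. -34.  25.  31.]
c side
0 12 jaw [-98. -95. -66. -65.] perp [117. 117. 148. 149.]
20 336 jaw [-130. -127.   44.   48.] perp [ -6.   9. 149. 150.]
40 11 jaw [44. 44. 48. 48.] perp [-10.  -9.   9.   9.]
60 104 jaw [-81. -75.  79.  85.] perp [-34. -30.  39.  39.]
80 297 jaw [-94. -87.  87.  95.] perp [-37. -35.  39.  39.]
100 701 jaw [-95. -92.  94.  95.] perp [-36. -33.  37.  39.]
140 48 jaw [-50. -49.  14.  15.] perp [24. 25. 38. 38.]
160 71 jaw [-50. -48.  12.  14.] perp [23. 24. 38. 38.]
180 12 jaw [-22. -21.  13.  14.] perp [32. 32. 39. 39.]
200 26 jaw [-18. -17.  37.  37.] perp [ 4.  5. 39. 39.]
```

The beam (±95 mm along the jaws, about 60–120 mm above the TCP) would hit the lip, or the door edge at about x -6, if the rack went in lengthwise along y. If I turn the rack 90° so its length runs along the store's x, the beam lies inside the 280 mm width and clears both. The footprint then runs from -130 to -3 mm, which fits. That also lets me take a deeper, safer grip, so I'm regripping 10 mm lower.

move_arm --pt "0 0 0 0 0 0" --pt "0 0 0 0 0 0" --pt "0 4 0 0 0 0" --pt "0 8 0 0 0 0" --pt "0 11 0 0 0 0" --pt "0 11 0 0 0 0" --pt "0 11 0 0 0 0" --claw 60

```text
time_s: 4.78
tool_pos: [0.6382, 0.2615, 0.021]
tool_rot: [-90.0, -0.0, -83.0]
force: [0.2, -0.0, 0.1]
grip_width: 0.0599
```

move_arm --pt "0 0 0 0 0 0" --pt "0 0 0 0 0 0" --pt "0 0 0 0 0 0" --pt "0 0 0 0 0 0" --pt "0 0 0 0 0 0" --pt "0 0 0 0 0 0" --pt "0 0 0 0 0 0" --claw 30 --newtons 30

```text
time_s: 5.37
tool_pos: [0.6387, 0.2617, 0.0218]
tool_rot: [-90.0, 0.0, -83.0]
force: [1.3, 0.3, 0.8]
grip_width: 0.0438
```

move_arm --pt "0 -5 0 0 0 0" --pt "0 -20 0 0 0 0" --pt "0 -40 0 0 0 0" --pt "0 -60 0 0 0 0" --pt "0 -80 0 0 0 0" --pt "0 -80 0 0 0 0" --pt "0 -80 0 0 0 0"

```text
time_s: 5.95
tool_pos: [0.6397, 0.2621, 0.1039]
tool_rot: [-89.8, 0.1, -83.0]
force: [-0.6, -0.0, -0.7]
grip_width: 0.0436
```

```bash
python3 - <<'E'
from cell import env, read_camera, camera_info
import cv2, numpy as np
o=env.get_obs(); print(o['time_s'],o['tool_pos'],o['tool_rot'],o['grip_width'],o['force'],o['qpos'])
p,d=read_camera('wrist'); cv2.imwrite('pics/d_w.png',p[:,:,::-1])
p,d=read_camera('scene'); cv2.imwrite('pics/d_s.png',p[:,:,::-1])
E
```

```text
5.95 [0.63966581 0.26207189 0.10394729] [-8.97925808e+01  7.87801181e-02 -8.30035211e+01] 0.04360167470931403 [-0.55796299 -0.01303869 -0.73644495] [-39.29384054  28.6855064   20.12449802  86.08838375 -10.37456001
  66.83963419 -10.39551756]
```

View pics/d_w.png

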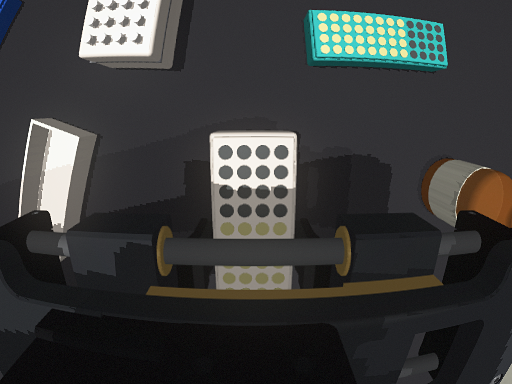

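View pics/d_s.png

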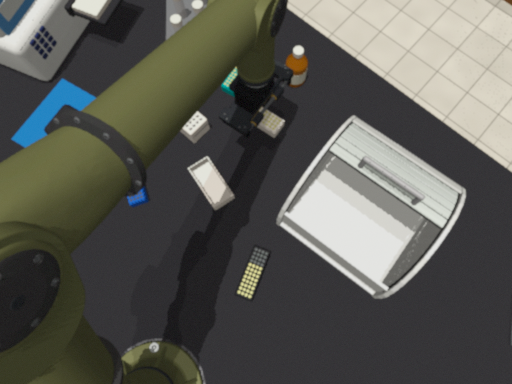

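Rack held level, 43.6 mm between the jaws, clear of the bench. Now I lift it above the store, move over and turn it.

move_arm --pt "0 -25 0 0 0 0" --pt "0 -55 0 0 0 0" --pt "0 -90 0 0 0 0" --pt "0 -125 0 0 0 0" --pt "0 -155 0 0 0 0" --pt "0 -175 0 0 0 0" --pt "0 -180 0 0 0 0"

```text
time_s: 6.63
tool_pos: [0.6397, 0.262, 0.2849]
tool_rot: [-89.7, 0.1, -83.0]
force: [0.9, 0.2, -1.1]
grip_width: 0.044
```

move_arm --pt "10 0 -3 0 3 0" --pt "30 0 -9 0 8 0" --pt "55 0 -16 0 14 0" --pt "80 0 -23 0 20 0" --pt "105 0 -30 0 26 0" --pt "130 0 -37 0 32 0" --pt "155 0 -44 0 38 0" --pt "180 0 -51 0 44 0" --pt "205 0 -58 0 50 0" --pt "230 0 -66 0 56.5 0" --pt "255 0 -73 0 63 0" --pt "280 0 -80 0 69.5 0" --pt "300 0 -86 0 76 0" --pt "318 0 -91 0 82 0" --pt "330 0 -94.5 0 87.5 0" --pt "336 0 -96 0 91 0" --pt "338 0 -96.5 0 92.5 0" --pt "338 0 -96.5 0 92.5 0" --pt "338 0 -96.5 0 92.5 0" --pt "338 0 -96.5 0 92.5 0"

```text
time_s: 8.3
tool_pos: [0.5839, -0.0843, 0.2807]
tool_rot: [-90.0, -0.1, -175.3]
force: [0.5, 0.3, -1.2]
grip_width: 0.0438
```

```bash
python3 - <<'E'
from cell import env, read_camera, camera_info
import cv2, numpy as np
o=env.get_obs(); print(o['time_s'],o['tool_pos'],o['tool_rot'],o['grip_width'],o['force'],o['qpos'])
for c in ['scene','side','wrist']:
    p,d=read_camera(c); cv2.imwrite(f'pics/e_{c}.png',p[:,:,::-1]); np.savez(f'pics/e_{c}.npz',p=p,d=d,**camera_info(c))
a=[cv2.imread(f'pics/e_{c}.png') for c in ['scene','side']]
cv2.imwrite('pics/e_2.png',cv2.resize(np.hstack(a),(800,300)))
E
```

```text
8.3 [ 0.58389647 -0.08428546  0.28074061] [-9.00233056e+01 -6.58697240e-02 -1.75338696e+02] 0.043793423508061584 [ 0.50144797  0.31370831 -1.1894036 ] [-30.9473893   11.81854376  42.90045415  89.25341741  -8.094384
  82.18010349 -72.8789139 ]
```

View pics/e_2.png

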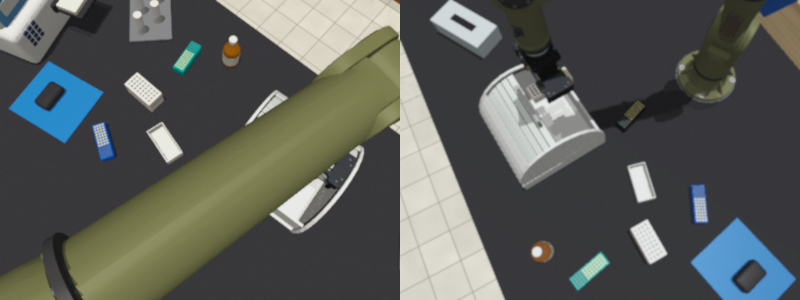

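View pics/e_wrist.png

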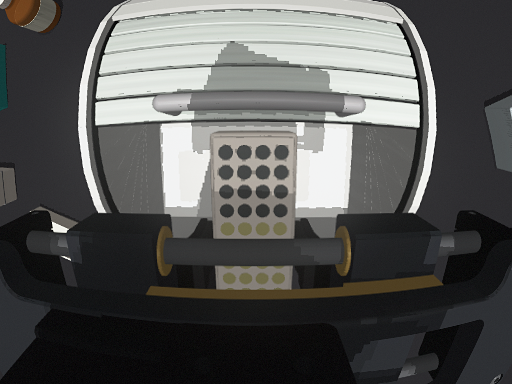

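```bash
python3 - <<'E'
import numpy as np
z=np.load('pics/e_wrist.npz'); R,t=z['R'],z['t']; print('cam pos',-R.T@t,'axis',R[2],z['fx'],z['cx'],z['cy'])
d=z['d']; v,u=np.mgrid[:384,:512]
x=(u-z['cx'])/z['fx'];y=(v-z['cy'])/z['fy'];r=np.hypot(x,y)+1e-9
X=np.stack([x/r*np.tan(r)*d,y/r*np.tan(r)*d,d],-1); X[(d==0)|(r>1.4)]=np.nan
W=(X-t)@R
ex=np.array([.99692,.07846]);ey=np.array([-.07846,.99692]);o=np.array([.6498,-.0803])
for n,(a,b) in dict(bar=(260,102),barL=(165,103),barR=(355,103),dooredge=(240,122),racktop=(255,133),rackTL=(215,137),rackTR=(293,135),rackBL=(217,240),floor=(180,170),floorR=(330,170)).items():
    w=W[b,a]; q=w[:2]-o; print(n,w.round(4),'store',(q@ex).round(4),(q@ey).round(4))
# interior floor walls
s=W[...,:2]-o; su=s@ex; sv=s@ey
k=(abs(W[...,2]-.012)<.006)&(su>-.14)&(su<.1)&(abs(sv)<.15)
print('floor v range',np.percentile(sv[k],[1,99]),np.percentile(su[k],[1,99]),np.median(W[...,2][k]))
k=(W[...,2]>.19)&(abs(sv)<.2)&(su>0); print(np.nanmin(sv[k]),np.nanmax(sv[k]))
E
```

```text
cam pos [ 0.65058828 -0.08084406  0.4313039 ] axis [-0.24277373 -0.0199138  -0.96987853] 297.3186396354542 253.36448068867048 193.89855722978783
bar [ 0.6627 -0.0841  0.2445] store 0.0125 -0.0048
barL [ 0.659  -0.0236  0.244 ] store 0.0136 0.0558
barR [ 0.6692 -0.1453  0.2442] store 0.0143 -0.0663
dooredge [ 0.6474 -0.0626  0.0109] store -0.001 0.0179
racktop [ 0.6446 -0.0822  0.2831] store -0.0054 -0.0015
rackTL [ 0.6415 -0.0632  0.2892] store -0.0069 0.0177
rackTR [ 0.6453 -0.1012  0.2833] store -0.0062 -0.0204
rackBL [ 0.616  -0.073   0.3517] store -0.0331 0.0099
floor [0.5725 0.0205 0.0097] store -0.0691 0.1066
floorR [ 0.5902 -0.1985  0.0107] store -0.0687 -0.1132
floor v range [-0.14404084  0.13546226] [-0.138882   -0.00081752] 0.011022154286033042
-0.15480123236833623 0.1451270176713603
```

The rack's far end will pass close to the door's leading edge on the way down, so I'm measuring that edge precisely before descending.

```bash
python3 - <<'E'
import numpy as np
from h import *
ex=np.array([.99692,.07846]);ey=np.array([-.07846,.99692]);o=np.array([.6498,-.0803])
z=np.load('pics/e_wrist.npz'); R,t=z['R'],z['t']
d=z['d']; v,u=np.mgrid[:384,:512]
x=(u-z['cx'])/z['fx'];y=(v-z['cy'])/z['fy'];r=np.hypot(x,y)+1e-9
X=np.stack([x/r*np.tan(r)*d,y/r*np.tan(r)*d,d],-1); X[(d==0)|(r>1.4)]=np.nan
W=(X-t)@R
for col in (190,315):
  for row in range(104,132,2):
    w=W[row,col]; print(col,row,((w[:2]-o)@ex*1000).round(1),(w[2]*1000).round(1))
for c in ['scene','side']:
    W,p,_=cloud(c); s=W[...,:2]-o; su=(s@ex)*1000; sv=(s@ey)*1000
    k=(W[...,2]>.17)&(abs(sv)<130)
    print(c,'door min u',np.percentile(su[k],[0,1,2,5]).round(1), 'z there',np.median(W[...,2][k&(su<np.percentile(su[k],5))]))
    k2=k&(abs(sv)>80);  print([ (b,int((k2&(su>b)&(su<=b+3)).sum()), np.median(W[...,2][k2&(su>b)&(su<=b+3)]).round(4)) for b in range(-18,30,3)])
    k=(W[...,2]>.09)&(W[...,2]<.106)&(abs(sv)<120)&(su<-120); print('lip u',np.percentile(su[k],[1,5,50,95,99]).round(1))
E
```

```text
190 104 12.1 244.3
190 106 10.9 243.6
190 108 9.6 242.4
190 110 8.4 240.0
190 112 8.4 203.0
190 114 6.8 201.3
190 116 5.2 202.9
190 118 3.7 202.4
190 120 2.2 196.4
190 122 0.6 196.0
190 124 -2.5 10.5
190 126 -5.3 12.5
190 128 -8.2 12.3
190 130 -11.1 10.2
315 104 12.2 243.3
315 106 10.9 242.6
315 108 9.6 243.0
315 110 8.4 240.7
315 112 8.5 201.7
315 114 6.9 202.2
315 116 5.3 202.1
315 118 3.7 201.8
315 120 2.2 200.6
315 122 0.6 197.7
315 124 -2.4 9.8
315 126 -5.2 11.3
315 128 -8.1 11.3
315 130 -11.0 10.6
scene door min u [-1.5  0.   0.5  1.9] z there 0.19719316943469334
[(-18, 0, np.float64(nan)), (-15, 0, np.float64(nan)), (-12, 0, np.float64(nan)), (-9, 0, np.float64(nan)), (-6, 0, np.float64(nan)), (-3, 15, np.float64(0.1961)), (0, 112, np.float64(0.1979)), (3, 75, np.float64(0.2013)), (6, 62, np.float64(0.201)), (9, 66, np.float64(0.2007)), (12, 63, np.float64(0.2009)), (15, 67, np.float64(0.2003)), (18, 58, np.float64(0.2)), (21, 34, np.float64(0.1987)), (24, 92, np.float64(0.1986)), (27, 53, np.float64(0.199))]
lip u [-149.5 -149.1 -145.9 -141.3 -140.9]
side door min u [-633.9 -610.5 -606.9 -601.2] z there 0.30341390634474685
[(-18, 0, np.float64(nan)), (-15, 0, np.float64(nan)), (-12, 0, np.float64(nan)), (-9, 0, np.float64(nan)), (-6, 0, np.float64(nan)), (-3, 22, np.float64(0.1981)), (0, 44, np.float64(0.2028)), (3, 45, np.float64(0.2026)), (6, 39, np.float64(0.2029)), (9, 41, np.float64(0.2024)), (12, 40, np.float64(0.2015)), (15, 47, np.float64(0.2021)), (18, 51, np.float64(0.2007)), (21, 46, np.float64(0.1973)), (24, 49, np.float64(0.201)), (27, 53, np.float64(0.1996))]
lip u [-596.3 -582.6 -145.8 -142.1 -141.8]
  return _methods._mean(a, axis=axis, dtype=dtype,
  ret = ret.dtype.type(ret / rcount)
```

The door edge is at -1 mm and the lip's inner face at -141.5 mm, a 140 mm window for the 127 mm rack. Centring it at about -71 leaves roughly 6 mm each side. I shift 4.5 mm toward the lip and descend.

move_arm --pt "4.5 0 0 0 0 0" --pt "4.5 0 0 0 0 0" --pt "4.5 0 0 0 0 0" --pt "4.5 10 0 0 0 0" --pt "4.5 25 0 0 0 0" --pt "4.5 35 0 0 0 0" --pt "4.5 40 0 0 0 0" --pt "4.5 40 0 0 0 0" --pt "4.5 40 0 0 0 0"

```text
time_s: 9.2
tool_pos: [0.5794, -0.0859, 0.2413]
tool_rot: [-90.0, -0.0, -175.5]
force: [1.0, -0.4, -1.5]
grip_width: 0.0438
```

```bash
python3 - <<'E'
from cell import env, read_camera, camera_info
import cv2, numpy as np
o_=env.get_obs(); print(o_['time_s'],o_['tool_pos'],o_['tool_rot'],o_['force'])
p,d=read_camera('wrist'); z=camera_info('wrist'); cv2.imwrite('pics/f_w.png',cv2.resize(p[80:280,100:420,::-1],None,fx=2.4,fy=2.4))
R,t=np.array(z['R']),np.array(z['t'])
ex=np.array([.99692,.07846]);o=np.array([.6498,-.0803])
v,u=np.mgrid[:384,:512]
x=(u-z['cx'])/z['fx'];y=(v-z['cy'])/z['fy'];r=np.hypot(x,y)+1e-9
X=np.stack([x/r*np.tan(r)*d,y/r*np.tan(r)*d,d],-1); X[(d==0)|(r>1.4)]=np.nan
W=(X-t)@R
for col in (180,225,253,280):
  print(col,[(row,((W[row,col][:2]-o)@ex*1000).round(1),(W[row,col][2]*1000).round(0)) for row in range(100,150,4)])
p,d=read_camera('side'); cv2.imwrite('pics/f_s.png',cv2.resize(p[50:250,80:340,::-1],None,fx=3,fy=3))
E
```

```text
9.2 [ 0.57937795 -0.08590637  0.24134616] [-8.99955943e+01 -2.61917891e-02 -1.75497567e+02] [ 1.04158501 -0.35945971 -1.47674858]
180 [(100, np.float64(10.8), np.float64(203.0)), (104, np.float64(8.2), np.float64(203.0)), (108, np.float64(5.6), np.float64(202.0)), (112, np.float64(3.1), np.float64(202.0)), (116, np.float64(4.7), np.float64(14.0)), (120, np.float64(-0.5), np.float64(12.0)), (124, np.float64(-5.7), np.float64(13.0)), (128, np.float64(-11.0), np.float64(12.0)), (132, np.float64(-16.2), np.float64(11.0)), (136, np.float64(-21.4), np.float64(12.0)), (140, np.float64(-26.6), np.float64(13.0)), (144, np.float64(-32.0), np.float64(10.0)), (148, np.float64(-37.2), np.float64(11.0))]
225 [(100, np.float64(9.9), np.float64(202.0)), (104, np.float64(7.2), np.float64(202.0)), (108, np.float64(4.6), np.float64(203.0)), (112, np.float64(2.2), np.float64(198.0)), (116, np.float64(2.9), np.float64(11.0)), (120, np.float64(-2.2), np.float64(11.0)), (124, np.float64(-7.4), np.float64(11.0)), (128, np.float64(-12.5), np.float64(12.0)), (132, np.float64(-9.3), np.float64(239.0)), (136, n
[... 618 characters left out ...]
p.float64(-12.9), np.float64(249.0)), (144, np.float64(-14.9), np.float64(249.0)), (148, np.float64(-16.9), np.float64(249.0))]
280 [(100, np.float64(9.7), np.float64(204.0)), (104, np.float64(7.2), np.float64(203.0)), (108, np.float64(4.6), np.float64(203.0)), (112, np.float64(2.2), np.float64(198.0)), (116, np.float64(2.8), np.float64(11.0)), (120, np.float64(-2.3), np.float64(11.0)), (124, np.float64(-7.5), np.float64(11.0)), (128, np.float64(-12.6), np.float64(12.0)), (132, np.float64(-9.2), np.float64(244.0)), (136, np.float64(-11.0), np.float64(249.0)), (140, np.float64(-12.9), np.float64(249.0)), (144, np.float64(-14.8), np.float64(249.0)), (148, np.float64(-16.6), np.float64(250.0))]
```

View pics/f_w.png

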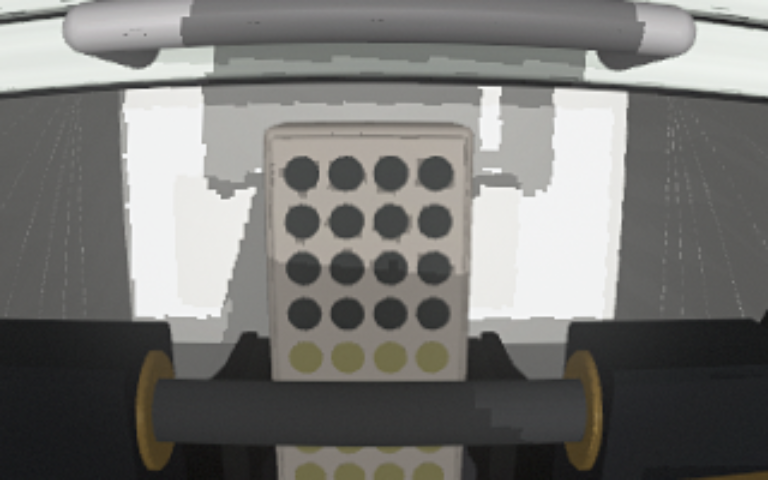

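View pics/f_s.png

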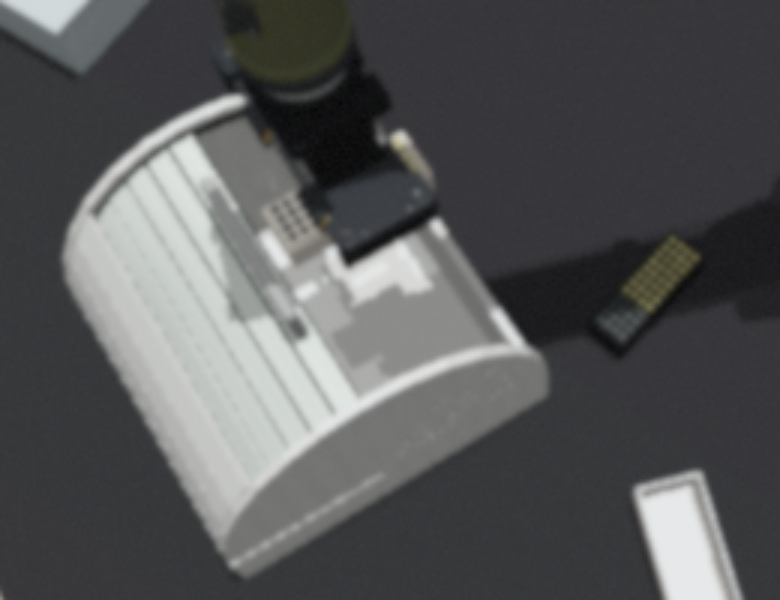

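The rack end is 10 mm from the door edge and about 5 mm from the lip. I shift 2 mm back and keep descending, stopping 13 mm above the floor.

move_arm --pt "-2 10 0 0 0 0" --pt "-2 25 0 0 0 0" --pt "-2 45 0 0 0 0" --pt "-2 65 0 0 0 0" --pt "-2 85 0 0 0 0" --pt "-2 105 0 0 0 0" --pt "-2 125 0 0 0 0" --pt "-2 145 0 0 0 0" --pt "-2 165 0 0 0 0" --pt "-2 180 0 0 0 0" --pt "-2 190 0 0 0 0" --pt "-2 195 0 0 0 0" --pt "-2 195 0 0 0 0" --pt "-2 195 0 0 0 0"

```text
time_s: 10.47
tool_pos: [0.582, -0.0859, 0.047]
tool_rot: [-90.0, 0.1, -175.5]
force: [0.3, 0.5, -0.8]
grip_width: 0.0434
```

move_arm --pt "0 4 0 0 0 0" --pt "0 8 0 0 0 0" --pt "0 10 0 0 0 0" --pt "0 11 0 0 0 0" --pt "0 12 0 0 0 0" --pt "0 12 0 0 0 0" --pt "0 12 0 0 0 0" --pt "0 12 0 0 0 0"

```text
time_s: 11.13
tool_pos: [0.5815, -0.0858, 0.0347]
tool_rot: [-90.0, 0.0, -175.5]
force: [-0.0, 0.3, -1.2]
grip_width: 0.0436
```

```bash
python3 - <<'E'
from cell import env, read_camera, camera_info
import cv2, numpy as np
for i in range(3):
    o=env.get_obs(); print(o['time_s'],o['tool_pos'],o['tool_rot'],o['force'],o['grip_width']); p,d=read_camera('wrist')
cv2.imwrite('pics/g_w.png',p[:,:,::-1])
E
```

```text
11.1333 [ 0.5815427  -0.08575783  0.03468903] [-9.00037611e+01  1.60217327e-02 -1.75499393e+02] [-0.04204993  0.28959949 -1.17046671] 0.04362487663568418
11.1833 [ 0.58157872 -0.0857629   0.03470201] [-9.00011922e+01  1.94060046e-02 -1.75498620e+02] [-0.38983579 -0.6085247  -0.91683084] 0.04359815075181162
11.2333 [ 0.58155577 -0.08576691  0.0346888 ] [-8.99998411e+01  1.71632057e-02 -1.75499193e+02] [-0.55200512 -0.41648634 -2.42389261] 0.04363641053676241
```

View pics/g_w.png

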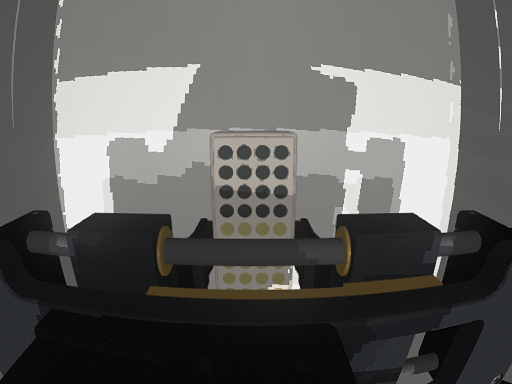

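move_arm --pt "0 0.5 0 0 0 0" --pt "0 1 0 0 0 0" --pt "0 1 0 0 0 0" --pt "0 1 0 0 0 0" --pt "0 1 0 0 0 0"

```text
time_s: 11.7
tool_pos: [0.5815, -0.0858, 0.0338]
tool_rot: [-90.0, 0.0, -175.5]
force: [-0.4, 0.1, 1.4]
grip_width: 0.0438
```

Contact: force has gone from -1.2 to +1.4 N. Releasing gently, then rising.

move_arm --pt "0 0 0 0 0 0" --pt "0 0 0 0 0 0" --pt "0 0 0 0 0 0" --pt "0 0 0 0 0 0" --pt "0 0 0 0 0 0" --claw 66

```text
time_s: 12.12
tool_pos: [0.5815, -0.0857, 0.0335]
tool_rot: [-90.0, 0.0, -175.5]
force: [1.1, -0.2, -0.3]
grip_width: 0.0642
```

move_arm --pt "0 -5 0 0 0 0" --pt "0 -20 0 0 0 0" --pt "0 -45 0 0 0 0" --pt "0 -80 0 0 0 0" --pt "0 -120 0 0 0 0" --pt "0 -160 0 0 0 0" --pt "0 -200 0 0 0 0" --pt "0 -240 0 0 0 0" --pt "0 -275 0 0 0 0" --pt "0 -290 0 0 0 0" --pt "0 -290 0 0 0 0" --pt "0 -290 0 0 0 0"

```text
time_s: 13.12
tool_pos: [0.5817, -0.086, 0.3245]
tool_rot: [-90.0, 0.1, -175.5]
force: [-1.0, -0.9, -0.2]
grip_width: 0.0657
```

```bash
python3 - <<'E'
from cell import env, read_camera, camera_info
import cv2, numpy as np
o=env.get_obs(); print(o['time_s'],o['tool_pos'],o['tool_rot'],o['force'],o['grip_width'],o['qpos'])
p,d=read_camera('wrist'); z=camera_info('wrist'); cv2.imwrite('pics/i_w.png',p[:,:,::-1])
R,t=np.array(z['R']),np.array(z['t'])
ex=np.array([.99692,.07846]);o=np.array([.6498,-.0803])
v,u=np.mgrid[:384,:512]
x=(u-z['cx'])/z['fx'];y=(v-z['cy'])/z['fy'];r=np.hypot(x,y)+1e-9
X=np.stack([x/r*np.tan(r)*d,y/r*np.tan(r)*d,d],-1); X[(d==0)|(r>1.4)]=np.nan
W=(X-t)@R
s=W[...,:2]-o; su=s@ex; sv=s@np.array([-ex[1],ex[0]])
k=(abs(W[...,2]-.0415)<.004)&(abs(su)<.14)&(abs(sv)<.1); print('rack top',k.sum(),cv2.minAreaRect(np.stack([su[k],sv[k]],1).astype(np.float32)*1000),np.percentile(W[...,2][k],[5,50,95]))
k=(W[...,2]>.23)&(W[...,2]<.26)&(su>-.02)&(su<.05)&(abs(sv)<.08); print('bar',k.sum(),cv2.minAreaRect(np.stack([su[k],sv[k]],1).astype(np.float32)*1000),np.percentile(W[...,2][k],[5,50,99]))
E
```

```text
13.1167 [ 0.58168471 -0.08602111  0.32449387] [-9.00083438e+01  1.17073339e-01 -1.75514334e+02] [-0.99966492 -0.87068843 -0.16550444] 0.06570795353990774 [-31.42132808  10.70052025  43.62157105  85.40336148  -7.412399
  86.72392449 -73.40409358]
rack top 2158 ((-71.822265625, -1.573141098022461), (39.60872268676758, 120.91246032714844), 89.51649475097656) [0.03801811 0.03937012 0.04074797]
bar 2501 ((12.917739868164062, -3.8748703002929688), (140.6407470703125, 11.889435768127441), 89.97919464111328) [0.23901133 0.2417444  0.24397399]
```

View pics/i_w.png

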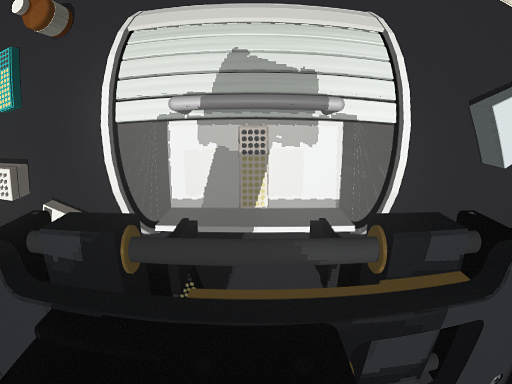

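The rack stands flat at store (-72, -1.6) mm. Next is the door: turn the jaws across the bar and hover over it, while I compute the arc.

move_arm --pt "-8 0 0 0 -6 0" --pt "-16 0 0 0 -12 0" --pt "-24 0 0 0 -18 0" --pt "-32 0 0 0 -24 0" --pt "-40 0 0 0 -30 0" --pt "-48 0 0 0 -36 0" --pt "-56 0 0 0 -42 0" --pt "-64 0 0 0 -48 0" --pt "-70 0 0 0 -54 0" --pt "-75 0 0 0 -60 0" --pt "-79 0 1 0 -66 0" --pt "-81 0 1.6 0 -72 0" --pt "-81 0 1.6 0 -78 0" --pt "-81 0 1.6 0 -84 0" --pt "-81 0 1.6 0 -90 0" --pt "-81 0 1.6 0 -90 0" --pt "-81 0 1.6 0 -90 0" --pt "-81 0 1.6 0 -90 0" --claw 60

```text
time_s: 14.67
tool_pos: [0.6619, -0.081, 0.3223]
tool_rot: [-90.1, 0.0, -85.7]
force: [-0.3, -0.4, -0.1]
grip_width: 0.0599
```

```bash
python3 - <<'E'
from cell import env, read_camera, camera_info
import cv2, numpy as np
o=env.get_obs(); print(o['time_s'],o['tool_pos'],o['tool_rot'],o['force'],o['grip_width'],o['qpos'])
p,d=read_camera('wrist'); cv2.imwrite('pics/j_w.png',p[:,:,::-1])
p,d=read_camera('side'); cv2.imwrite('pics/j_s.png',cv2.resize(p[50:250,80:340,::-1],None,fx=3,fy=3))
a0=np.arccos(-12.4/190); N=34
P=lambda a:np.array([-190*np.cos(a),50+190*np.sin(a)])
b0=P(a0)
print('a0',a0,b0)
for i in range(1,N+1):
    a=a0+(0.419-a0)*i/N; tau=10*i/N; T=np.radians(tau)
    D=P(a)-b0+8*np.array([np.sin(T),-(np.cos(T)-1)])
    print(i,[0,round(-D[1],1),round(D[0],1),round(tau,1),0,0])
E
```

```text
14.6667 [ 0.661894   -0.08095652  0.32234473] [-9.01085550e+01  1.76162218e-02 -8.56545708e+01] [-0.26737618 -0.35560242 -0.11553968] 0.05992218757294948 [-17.12021018  20.67158905  30.28378697  72.97927342 -10.2428135
  89.09993271  16.05877919]
a0 1.6361059027212248 [ 12.4        239.59493664]
1 [0, np.float64(-0.3), np.float64(-6.8), 0.3, 0, 0]
2 [0, np.float64(-0.4), np.float64(-13.5), 0.6, 0, 0]
3 [0, np.float64(-0.2), np.float64(-20.3), 0.9, 0, 0]
4 [0, np.float64(0.2), np.float64(-27.0), 1.2, 0, 0]
5 [0, np.float64(0.8), np.float64(-33.7), 1.5, 0, 0]
6 [0, np.float64(1.7), np.float64(-40.4), 1.8, 0, 0]
7 [0, np.float64(2.8), np.float64(-47.1), 2.1, 0, 0]
8 [0, np.float64(4.2), np.float64(-53.7), 2.4, 0, 0]
9 [0, np.float64(5.8), np.float64(-60.3), 2.6, 0, 0]
10 [0, np.float64(7.7), np.float64(-66.8), 2.9, 0, 0]
11 [0, np.float64(9.7), np.float64(-73.2), 3.2, 0, 0]
12 [0, np.float64(12.0), np.float64(-79.6), 3.5, 0, 0]
13 [0, np.float64(14.6), np.float64(-85.9), 3.8, 0, 0]
14 [0, np.float64(17.3), np.float64(-92.0), 4.1, 0, 0]
15 [0, np.float64(20.3), np.float64(-98.1), 4.4, 0,
[... 371 characters left out ...]
at64(-137.1), 6.5, 0, 0]
23 [0, np.float64(51.6), np.float64(-142.1), 6.8, 0, 0]
24 [0, np.float64(56.3), np.float64(-146.9), 7.1, 0, 0]
25 [0, np.float64(61.2), np.float64(-151.5), 7.4, 0, 0]
26 [0, np.float64(66.3), np.float64(-156.0), 7.6, 0, 0]
27 [0, np.float64(71.6), np.float64(-160.3), 7.9, 0, 0]
28 [0, np.float64(77.0), np.float64(-164.4), 8.2, 0, 0]
29 [0, np.float64(82.5), np.float64(-168.2), 8.5, 0, 0]
30 [0, np.float64(88.2), np.float64(-171.9), 8.8, 0, 0]
31 [0, np.float64(94.0), np.float64(-175.4), 9.1, 0, 0]
32 [0, np.float64(100.0), np.float64(-178.7), 9.4, 0, 0]
33 [0, np.float64(106.0), np.float64(-181.7), 9.7, 0, 0]
34 [0, np.float64(112.2), np.float64(-184.6), 10.0, 0, 0]
```

View pics/j_w.png

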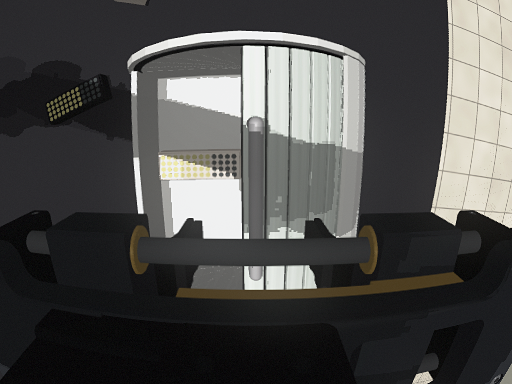

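View pics/j_s.png

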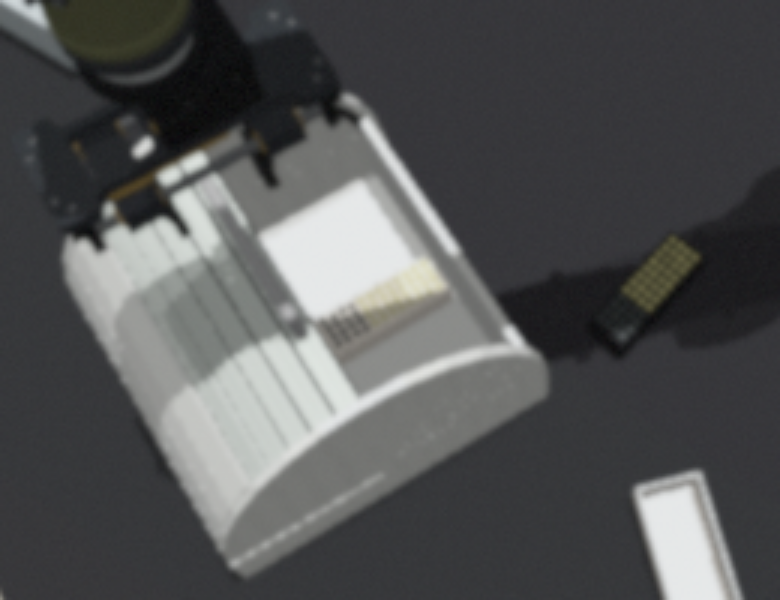

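The bar at wrist (256,200) lies centred between the open fingers, and the rack is on the store floor. I go down 91 mm and close lightly.

move_arm --pt "0 25 0 0 0 0" --pt "0 50 0 0 0 0" --pt "0 72 0 0 0 0" --pt "0 85 0 0 0 0" --pt "0 91 0 0 0 0" --pt "0 91 0 0 0 0" --pt "0 91 0 0 0 0"

```text
time_s: 15.35
tool_pos: [0.6628, -0.0811, 0.2335]
tool_rot: [-89.9, -0.0, -85.5]
force: [-0.3, -0.1, 0.5]
grip_width: 0.0601
```

move_arm --pt "0 0 0 0 0 0" --pt "0 0 0 0 0 0" --pt "0 0 0 0 0 0" --pt "0 0 0 0 0 0" --pt "0 0 0 0 0 0" --pt "0 0 0 0 0 0" --pt "0 0 0 0 0 0" --pt "0 0 0 0 0 0" --claw 0 --newtons 12

```text
time_s: 16.02
tool_pos: [0.6623, -0.081, 0.2326]
tool_rot: [-90.0, 0.0, -85.5]
force: [0.0, -0.1, -0.2]
grip_width: 0.0148
```

move_arm --pt "0 -0.3 -6.8 0.3 0 0" --pt "0 -0.4 -13.5 0.6 0 0" --pt "0 -0.2 -20.3 0.9 0 0" --pt "0 0.2 -27 1.2 0 0" --pt "0 0.8 -33.7 1.5 0 0" --pt "0 1.7 -40.4 1.8 0 0" --pt "0 2.8 -47.1 2.1 0 0" --pt "0 4.2 -53.7 2.4 0 0" --pt "0 5.8 -60.3 2.6 0 0" --pt "0 7.7 -66.8 2.9 0 0" --pt "0 7.7 -66.8 2.9 0 0" --pt "0 7.7 -66.8 2.9 0 0"

```text
time_s: 17.02
tool_pos: [0.5937, -0.0861, 0.2248]
tool_rot: [-87.3, 0.1, -85.5]
force: [-3.7, 1.4, 7.3]
grip_width: 0.0113
```

```bash
python3 - <<'E'
from cell import env, read_camera, camera_info
import cv2, numpy as np
o=env.get_obs(); print(o['time_s'],o['tool_pos'],o['tool_rot'],o['force'],o['grip_width'],o['qpos'])
p,d=read_camera('side'); cv2.imwrite('pics/k_s.png',cv2.resize(p[50:250,80:340,::-1],None,fx=3,fy=3))
E
```

```text
17.0167 [ 0.5936714  -0.08613089  0.22475618] [-8.73102895e+01  7.40019537e-02 -8.55042021e+01] [-3.67661913  1.44041154  7.33352192] 0.011282758500913296 [-20.16976103  11.20179596  30.09181725  94.71968414  -6.59074393
  73.05512227  15.59872028]
```

View pics/k_s.png

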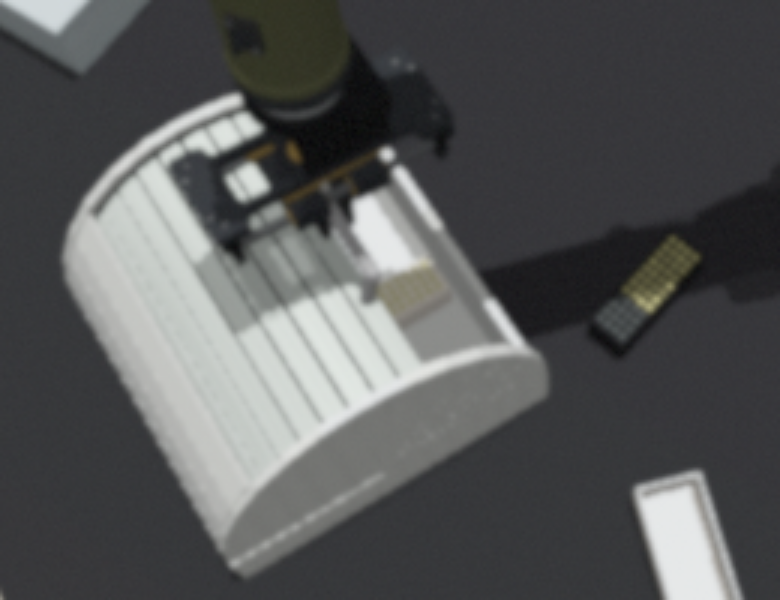

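The door follows the bar. Now the rest of the arc, expressed in the present tool axes.

```bash
python3 - <<'E'
import numpy as np
a0=1.6361;N=34
P=lambda a:np.array([-190*np.cos(a),50+190*np.sin(a)])
def tcp(i):
    a=a0+(0.419-a0)*i/N; T=np.radians(10*min(i,N)/N); return P(a)+8*np.array([np.sin(T),-np.cos(T)]),10*min(i,N)/N
for s,L in ((10,range(11,26)),(25,range(26,36))):
    p0,t0=tcp(s); t0=2.9 if s==10 else 7.4; T=np.radians(t0); ty=np.array([np.sin(T),-np.cos(T)]);tz=np.array([np.cos(T),np.sin(T)])
    print([[0,round(float((tcp(i)[0]-p0)@ty),1),round(float((tcp(i)[0]-p0)@tz),1),round(tcp(i)[1]-t0,1),0,0] for i in L])
E
```

```text
[[0, 1.7, -6.5, 0.3, 0, 0], [0, 3.7, -13.0, 0.6, 0, 0], [0, 5.9, -19.4, 0.9, 0, 0], [0, 8.4, -25.7, 1.2, 0, 0], [0, 11.1, -31.9, 1.5, 0, 0], [0, 13.9, -38.0, 1.8, 0, 0], [0, 17.0, -44.0, 2.1, 0, 0], [0, 20.4, -49.9, 2.4, 0, 0], [0, 23.9, -55.7, 2.7, 0, 0], [0, 27.6, -61.3, 3.0, 0, 0], [0, 31.6, -66.8, 3.3, 0, 0], [0, 35.7, -72.2, 3.6, 0, 0], [0, 40.0, -77.4, 3.9, 0, 0], [0, 44.5, -82.4, 4.2, 0, 0], [0, 49.2, -87.3, 4.5, 0, 0]]
[[0, 4.5, -5.1, 0.2, 0, 0], [0, 9.1, -10.0, 0.5, 0, 0], [0, 14.0, -14.7, 0.8, 0, 0], [0, 19.0, -19.3, 1.1, 0, 0], [0, 24.1, -23.7, 1.4, 0, 0], [0, 29.4, -27.9, 1.7, 0, 0], [0, 34.9, -31.9, 2.0, 0, 0], [0, 40.5, -35.7, 2.3, 0, 0], [0, 46.2, -39.3, 2.6, 0, 0], [0, 52.1, -42.8, 2.6, 0, 0]]
```

move_arm --pt "0 1.7 -6.5 0.3 0 0" --pt "0 3.7 -13 0.6 0 0" --pt "0 5.9 -19.4 0.9 0 0" --pt "0 8.4 -25.7 1.2 0 0" --pt "0 11.1 -31.9 1.5 0 0" --pt "0 13.9 -38 1.8 0 0" --pt "0 17 -44 2.1 0 0" --pt "0 20.4 -49.9 2.4 0 0" --pt "0 23.9 -55.7 2.7 0 0" --pt "0 27.6 -61.3 3 0 0" --pt "0 31.6 -66.8 3.3 0 0" --pt "0 35.7 -72.2 3.6 0 0" --pt "0 40 -77.4 3.9 0 0" --pt "0 44.5 -82.4 4.2 0 0" --pt "0 49.2 -87.3 4.5 0 0" --pt "0 49.2 -87.3 4.5 0 0" --pt "0 49.2 -87.3 4.5 0 0"

```text
time_s: 18.48
tool_pos: [0.5094, -0.0929, 0.1696]
tool_rot: [-82.8, 0.0, -85.5]
force: [1.4, 3.1, -5.2]
grip_width: 0.0112
```

```bash
python3 - <<'E'
from cell import env, read_camera, camera_info
import cv2, numpy as np
o=env.get_obs(); print(o['time_s'],o['tool_pos'],o['tool_rot'],o['force'],o['grip_width'],o['qpos'])
p,d=read_camera('side'); cv2.imwrite('pics/l_s.png',cv2.resize(p[50:250,80:340,::-1],None,fx=3,fy=3))
E
```

```text
18.4833 [ 0.50942456 -0.09287223  0.16955073] [-8.28189849e+01  1.80121939e-02 -8.54996292e+01] [ 1.44644514  3.09940743 -5.19544607] 0.011233953452724368 [-21.26730255  -1.31339966  29.66435129 113.19115446  -1.10992392
  60.95862068  13.40908355]
```

View pics/l_s.png

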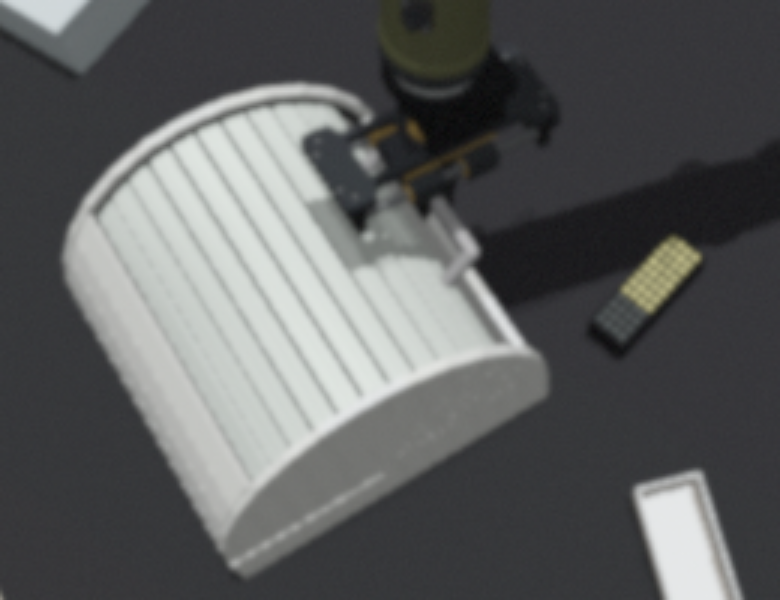

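The bar and the door's leading slat are near the lip now. Final stretch.

move_arm --pt "0 4.5 -5.1 0.2 0 0" --pt "0 9.1 -10 0.5 0 0" --pt "0 14 -14.7 0.8 0 0" --pt "0 19 -19.3 1.1 0 0" --pt "0 24.1 -23.7 1.4 0 0" --pt "0 29.4 -27.9 1.7 0 0" --pt "0 34.9 -31.9 2 0 0" --pt "0 40.5 -35.7 2.3 0 0" --pt "0 44 -38 2.5 0 0" --pt "0 46.2 -39.3 2.6 0 0" --pt "0 46.2 -39.3 2.6 0 0" --pt "0 46.2 -39.3 2.6 0 0"

```text
time_s: 19.53
tool_pos: [0.4792, -0.0956, 0.1216]
tool_rot: [-79.8, 0.0, -85.5]
force: [-0.1, 4.8, 9.4]
grip_width: 0.0114
```

```bash
python3 - <<'E'
from cell import env, read_camera, camera_info
import cv2, numpy as np
o=env.get_obs(); print(o['time_s'],o['tool_pos'],o['tool_rot'],o['force'],o['grip_width'],o['qpos'])
p,d=read_camera('side'); cv2.imwrite('pics/m_s.png',cv2.resize(p[50:250,80:340,::-1],None,fx=3,fy=3))
E
```

```text
19.5333 [ 0.47923283 -0.09560945  0.1215793 ] [-7.98409657e+01  1.12388045e-02 -8.55097323e+01] [-0.05695956  4.76737185  9.36101346] 0.011362600772501058 [-2.06476756e+01 -4.69720309e+00  2.98124560e+01  1.22196294e+02
 -1.06841117e-01  5.20117282e+01  1.38309583e+01]
```

View pics/m_s.png

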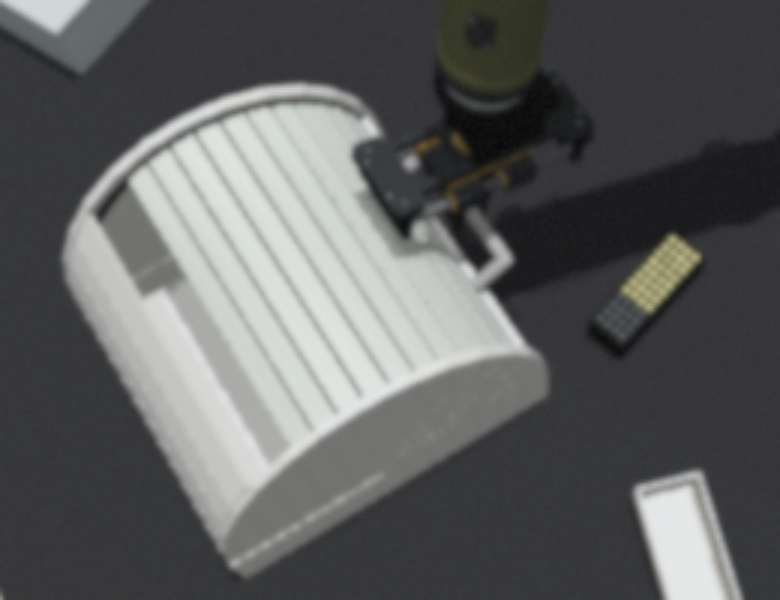

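It's about 2 mm short of the computed end, with 9 N at the bar. I press on a few mm along the tangent and watch the force.

move_arm --pt "0 0.8 -0.5 0 0 0" --pt "0 1.6 -1.1 0 0 0" --pt "0 2.5 -1.7 0 0 0" --pt "0 3.3 -2.2 0 0 0" --pt "0 3.3 -2.2 0 0 0" --pt "0 3.3 -2.2 0 0 0"

```text
time_s: 20.08
tool_pos: [0.4796, -0.0962, 0.1199]
tool_rot: [-79.6, -0.0, -85.5]
force: [-1.8, 4.5, 17.6]
grip_width: 0.0115
```

```bash
python3 - <<'E'
from cell import env, read_camera, camera_info
import cv2, numpy as np
from h import *
o_=env.get_obs(); print(o_['time_s'],o_['tool_pos'],o_['force'],o_['grip_width'])
c='side'
p,d=read_camera(c); np.savez('pics/n_side.npz',p=p,d=d,**camera_info(c))
W,p,z=cloud('side','n')
ex=np.array([.99692,.07846]);o=np.array([.6498,-.0803]);s=W[...,:2]-o;su=s@ex*1000;sv=s@np.array([-ex[1],ex[0]])*1000
k=(su<-175)&(su>-205)&(sv>25)&(sv<75)&(W[...,2]>.08)&(W[...,2]<.16)
print('bar',k.sum(),np.median(su[k]),W[...,2][k].max(),np.median(W[...,2][k]))
k=(su<-165)&(su>-205)&(sv>25)&(sv<60)&(W[...,2]>.11)&(W[...,2]<.16)
print('bar',k.sum(),su[k].min(),np.median(su[k]),np.percentile(W[...,2][k],95))
E
```

```text
20.0833 [ 0.47956553 -0.09622698  0.11990227] [-1.77141075  4.50379139 17.60343436] 0.011471165787344187
bar 20 -176.97787929092846 0.13349502656874196 0.13114963488931156
bar 59 -179.05894051667298 -171.9996474318801 0.13431535544592357
```

The force rises (17.6 N) without further travel, and the bar sits at z 0.1275, x -173, which is the fully shut position. I open just enough to clear the slats and back off along the tool.

move_arm --pt "0 3.3 -2.2 0 0 0" --pt "0 0 0 0 0 0" --pt "0 0 0 0 0 0" --claw 21

```text
time_s: 20.38
tool_pos: [0.4763, -0.0971, 0.1167]
tool_rot: [-80.0, -0.1, -85.6]
force: [0.6, -0.9, 1.6]
grip_width: 0.0198
```

move_arm --pt "0 -4 0 0 0 0" --pt "0 -10 0 0 0 0" --pt "0 -20 0 0 0 0" --pt "0 -32 0 0 0 0" --pt "0 -50 0 0 0 0" --pt "0 -75 0 0 0 0" --pt "0 -110 0 0 0 0" --pt "0 -145 0 0 0 0" --pt "0 -180 0 0 0 0" --pt "0 -180 0 0 0 0" --pt "0 -180 0 0 0 0"

```text
time_s: 21.3
tool_pos: [0.4455, -0.0989, 0.2965]
tool_rot: [-79.8, -0.0, -85.6]
force: [-0.3, -0.4, -0.5]
grip_width: 0.0208
```

```bash
python3 - <<'E'
from cell import env, read_camera, camera_info
import cv2, numpy as np
from h import *
o_=env.get_obs(); print(o_['time_s'],o_['tool_pos'],o_['force'],o_['grip_width'])
ex=np.array([.99692,.07846]);o=np.array([.6498,-.0803])
for c in ['side','scene','wrist']:
    p,d=read_camera(c); np.savez(f'pics/q_{c}.npz',p=p,d=d,**camera_info(c)); cv2.imwrite(f'pics/q_{c}.png',p[:,:,::-1])
    if c=='wrist': continue
    W,p,z=cloud(c,'q');s=W[...,:2]-o;su=s@ex*1000;sv=s@np.array([-ex[1],ex[0]])*1000
    k=(su<-155)&(su>-205)&(abs(sv)<75)&(W[...,2]>.115)&(W[...,2]<.16)
    if k.sum(): print('bar',c,k.sum(),np.median(su[k]),np.percentile(W[...,2][k],[50,95,99]))
    m=((W[...,2]>0.012)&(W[...,2]<0.1)).astype(np.uint8)
    n,l,st,ce=cv2.connectedComponentsWithStats(m,connectivity=4)
    for i in range(1,n):
        if st[i,4]<250: continue
        q=W[l==i]; h=np.percentile(q[:,2],90); t=q[q[:,2]>h-0.008][:,:2]; r=cv2.minAreaRect((t*1000).astype(np.float32))
        if .4<r[0][0]/1000<.85 and r[0][1]>200: print(c,'top',h.round(4),np.round(r[0],1),np.round(r[1],1),round(r[2],1))
E
```

```text
21.3 [ 0.44545307 -0.0988808   0.29651871] [-0.27067947 -0.36433207 -0.49151987] 0.020792410501926394
bar side 271 -171.29367527230193 [0.13140845 0.134929   0.13628584]
side top 0.0337 [441.6 250. ] [128.   60.5] 76.1
side top 0.0663 [524.6 427.3] [ 61.1 118.1] 0.3
side top 0.0966 [828.7 297.9] [48.8 47.1] 61.7
side top 0.0322 [728.2 416.3] [126.5  43.7] 10.8
bar scene 127 -171.54425407421346 [0.12920838 0.13280902 0.13353371]
scene top 0.0966 [478.4 826.8] [ 94.4 351.3] 76.1
scene top 0.0977 [700.2 624.3] [30.8 29.4] 88.7
scene top 0.0985 [774.3 613.1] [33.3 26.5] 54.0
scene top 0.0302 [727.1 417. ] [126.5  44.1] 11.2
scene top 0.0943 [824.1 295.7] [40.7 53.2] 36.4
scene top 0.0647 [523.3 429.2] [ 60.3 117.2] 0.1
```

View pics/q_side.png

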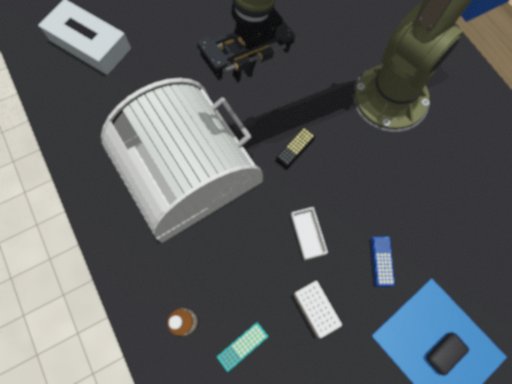

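View pics/q_wrist.png

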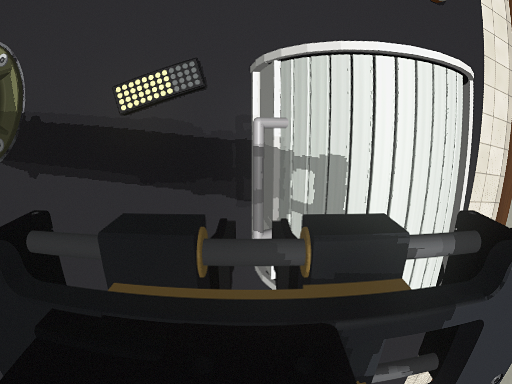

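Bar height agrees with shut to about 1 mm. To be certain, and since time is plentiful, I nudge the bar down once more with closed fingertips.

move_arm --pt "0 30 0 0 0 0" --pt "0 65 0 0 0 0" --pt "0 100 0 0 0 0" --pt "0 125 0 0 0 0" --pt "0 140 0 0 0 0" --pt "0 145 0 0 0 0" --pt "0 145 0 0 0 0" --pt "0 145 0 0 0 0" --pt "0 145 0 0 0 0" --claw 0

```text
time_s: 22.2
tool_pos: [0.4713, -0.0962, 0.1523]
tool_rot: [-79.9, -0.0, -85.5]
force: [0.3, -0.7, -1.3]
grip_width: 0.0002
```

move_arm --pt "0 2 0 0 0 0" --pt "0 4 0 0 0 0" --pt "0 6 0 0 0 0" --pt "0 8 0 0 0 0" --pt "0 8 0 0 0 0" --pt "0 8 0 0 0 0"

```text
time_s: 22.7
tool_pos: [0.4723, -0.096, 0.1438]
tool_rot: [-80.0, 0.0, -85.5]
force: [-1.3, 0.1, 4.1]
grip_width: 0.0004
```

move_arm --pt "0 0.5 0 0 0 0" --pt "0 1 0 0 0 0" --pt "0 1.5 0 0 0 0" --pt "0 2 0 0 0 0" --pt "0 2 0 0 0 0" --pt "0 2 0 0 0 0"

```text
time_s: 23.2
tool_pos: [0.4725, -0.096, 0.1435]
tool_rot: [-80.0, 0.1, -85.5]
force: [-10.9, 0.9, 18.4]
grip_width: 0.0004
```

It's at a hard stop: 2 mm of command gave 0.3 mm of travel and 18 N. Backing away.

move_arm --pt "0 -4 0 0 0 0" --pt "0 -20 0 0 0 0" --pt "0 -50 0 0 0 0" --pt "0 -85 0 0 0 0" --pt "0 -120 0 0 0 0" --pt "0 -150 0 0 0 0" --pt "0 -150 0 0 0 0" --pt "0 -150 0 0 0 0" --pt "0 -150 0 0 0 0"

```text
time_s: 23.95
tool_pos: [0.4461, -0.098, 0.2882]
tool_rot: [-80.1, 0.0, -85.5]
force: [0.8, 0.6, 0.4]
grip_width: 0.0004
```

```bash
python3 - <<'E'
from cell import env, read_camera, camera_info
import cv2, numpy as np
from h import *
o_=env.get_obs(); print(o_['time_s'],o_['tool_pos'],o_['force'])
ex=np.array([.99692,.07846]);o=np.array([.6498,-.0803])
for c in ['side','scene']:
    p,d=read_camera(c); np.savez(f'pics/r_{c}.npz',p=p,d=d,**camera_info(c)); cv2.imwrite(f'pics/r_{c}.png',p[:,:,::-1])
    W,p,z=cloud(c,'r');s=W[...,:2]-o;su=s@ex*1000;sv=s@np.array([-ex[1],ex[0]])*1000
    k=(su<-155)&(su>-205)&(abs(sv)<75)&(W[...,2]>.115)&(W[...,2]<.16)
    print('bar',c,k.sum(),np.median(su[k]),np.percentile(W[...,2][k],[50,95,99]))
E
```

```text
23.95 [ 0.4460894  -0.09800248  0.28817187] [0.78956057 0.57846093 0.41014783]
bar side 272 -171.41353710008116 [0.1311792  0.13477348 0.13620969]
bar scene 122 -171.34756978221708 [0.12910815 0.13275457 0.13325801]
```

View pics/r_side.png

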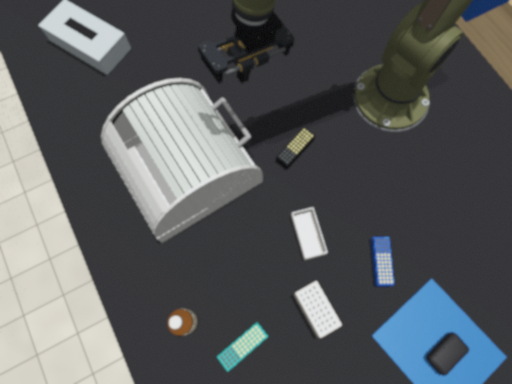

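The door is shut with its bar low in front (side view, about (232,122)). The trough, tip box and bottle haven't moved, and the arm is clear. Handing in.

```bash
python3 -c "
from cell import job; print(job.sign_off())"
```

```text
the job is handed in; nothing more can be done
None
```

The white strip-well rack is in the store, standing flat on its floor, and the slatted door is shut over it. I handed the job in at about 24 s of robot time.

- **Placing:** I carried the rack upright and lowered it until the wrist force changed sign, then let go, so it was not dropped. The wrist camera put it at about store (-72, -2) mm.
- **Orientation:** The rack lies with its length along the store's x, not along y as the scene notes suggest. The gripper's 190 mm wide body would have hit the front lip or the open door the other way round.
- **Door:** I rolled the door shut by its pull bar, then pressed the bar once more with closed fingertips. It was at a hard stop: 18 N for 0.3 mm of travel. The bar top was at about 133–135 mm; fully shut should be 133 mm, and the two cameras disagreed by about 2 mm.
- **Bystanders:** After the door was shut I measured the trough, tip box and bottle again. They were within about 2 mm of their first positions, which is camera noise.
- **Not checked:** I could not see the rack once the door was closed. The last look at it was just after release, before closing the door.
- **Forces:** No force I read went above about 20 N.

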